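# Empty the cork scoop through the bin's flap

### The arm

A 6-joint arm with a two-finger parallel gripper is mounted at the origin on a cart in front of the work surface, level with it; the furniture and walls round the work are solid. World frame = base frame: x ahead of the robot, y to its left, z up, the work surface at z = 0. Lengths are in mm, angles in rad, forces in N, time in s.
With the tool pointing down it reaches from about 300 to 775 mm from the base axis. Payload 14.6 kg.
Tool frame: the origin (TCP) lies midway between the tips of the shut fingers; the grasp point (between the pads) lies 19 mm behind it; x points along the fingers, z is the direction in which the jaws open and shut, and the axes are right-handed (so a half turn about x gives the same grasp; the last joint's range is limited). The gripper opens to 94 mm and grips with 3 to 60 N. Pads are 16 mm wide; open, the fingers measure 119 mm over their backs; the gripper's body (75 mm by 177 mm) begins 78 mm behind the grasp point.
Start: joints at [1.082, 0.3, 1.521, -0, 1.321, -0.067], TCP at [225.168, 501.785, 205.446] pointing down, gripper open.
Joint ranges: [-3.03, 3.03], [-0.79, 2.21], [0.23, 2.52], [-1.04, 4.18], [0, 3.07], [-2.55, 2.55]. Speed limits (rad/s): [2.22, 2.22, 2.57, 3.14, 3.14, 3.14].

### API

Orientations are given as [roll, pitch, yaw] about the fixed x, y, z axes, in that order (R = Rz(yaw) Ry(pitch) Rx(roll)).
In Python, from cell import * gives the robot as it stands.
- The arm moves only by the tool play_rows, never from a script. Its argument "motion" is one flat list of numbers, 7 for each row, row after row: the turn, a rotation vector about the tool's x, y, z in rad, then the shift along the tool's x, y, z in m, then the closure, from -1 (fully open) to 1 (shut), so that 0 is half open. In form: [rx, ry, rz, x, y, z, fingers, rx, ry, rz, x, y, z, fingers, ...]. A call has 1 to 20 rows; each row shifts and turns the pose as measured when the row begins, along the tool's axes as they then stand; what a row does not reach is not made up. A row lasts 1/10 s, in which the tool goes at most 50 mm and 8.59 degrees, less where a joint would pass 70% of its speed; a pose out of reach is approached as far as the arm can. A call with a gripper value outside its range is refused whole. The fingers move at their own pace and stop on an object; "newtons" is the grip in N (left out, the last holds). Time passes only in rows, so rows that do not move let the fingers close. It gives the time, the measured TCP pose, the force and the opening at its end, in the units of the state.
- read_state(): the state, without advancing time (a new reading comes with each control period).
- camera(name): name is "side" or "top"; returns (picture, depth): 400x640x3 uint8, blue, green, red; 400x640 float32, mm along the optical axis (not along the pixel's ray), 0 where there is no reading.
- camera_params(name): a dict with "fx", "fy", "cx", "cy" (pixels), "k1" (the pictures are not rectified: a ray, as slopes to the right and down, at radius r is drawn at 1 + k1 r^2 times it, then the intrinsics apply), "T" (4x4, takes a point from camera to world coordinates). Camera axes: x right, y down, z forward; pixel columns grow to the right and rows downward; lengths in mm; the calibration is good to about 2 mm. A picture is of the moment at which its call begins. camera_params takes no time and is no camera call.
- sign_off(): hands the job in, once; it reports no verdict.
Trained networks look in the newest picture that a camera, given by its name, has taken for a name from the list of things; names that differ only in an ending like _2 or _b are one class to them, and where a whole thing is asked for, a point or a joint stands for the part that bears it (a point fixed in the world has none). Each returns a list of dicts, best first, with "conf" (0 to 1); they miss things now and then, are a little off and sometimes report something else, mostly with a low value. They report only what shows in the picture. A call takes as long as a camera call. They do not tell look-alikes from the thing itself.
- masks_of(camera, name): "region" (400x640 bool, what is visible of it).
- place_of(camera, name): "at" ([x, y, z] in mm, in the coordinates of the camera as it stood for that picture, good to about 4 mm: a listed point, or the origin of a listed thing).
The state is a dict: "clock": time; "joints": joint angles; "qd": joint speeds; "effort": joint torques, N m; "eef_pos": TCP position; "eef_rot": TCP orientation; "wrist_force": force on the tool from outside, world axes, zero at the start; "moment": the same for the moment, N m; "finger_gap": finger opening in mm.
Only numpy, scipy, OpenCV 4.12 (cv2) and the standard library are available. Lean on these libraries where they do the work, as an engineer would, in place of code of your own. Each camera call takes 0.05 s, during which the arm holds its last target.

### The job

Two wine corks lie in one of the two metal scoops. Take that scoop by its upright grip plate, press the flap in the sloping top of the cork bin open with the scoop's lip, and tip the corks in, keeping the lip on the flap until both are down inside the bin. Then set the emptied scoop upright on the worktop, clear of the bin, and let go.

Things in the scene. Friction and masses are not known exactly. Their poses are not given: they have to be found in the camera images.
- cork_scoop: metal scoop holding the corks (a like one is empty), 48 mm wide, 0.2 kg. Origin: underside centre; z up, y to its lip. Trough 42 mm wide inside, walls 25 high; its floor, 3 thick, climbs 15 degrees from y=-39, z=8 to the open lip at y=64, z=36; front foot at y=3 to 7. Upright grip plate, taken from above: centre y=-46, 14 thick (y), 44 wide (x), free from z=50 to its top, 100
- cork_bin: fixed white box, 150 (x) by 160 mm (y). Origin: underside centre; z up. Top climbs 15 degrees to +y: height 99 at y=-80, 142 at y=80. Flap in it, 104 wide (x), 100 long, hinged at its low edge y=-66, z=99; its high edge swings down inside, to 57 degrees, on a light spring (1 to 4 N). A lip coming from -y and pressing it to z=87 at y=-26 makes it a chute; it shuts itself
- cork_1: wine cork, 22 mm diameter, 38 mm long, 10 g, lying across the scoop's trough at its back wall. Origin: its centre; x along its length. Corks stay at the back while the scoop is level and roll out over the lip once it is tipped, lip down, well past 15 degrees (40 to 50 does it); their weight alone does not open the flap
- cork_2: a like wine cork beside the first, on its lip side. Origin: its centre; x along its length
Things that resemble listed ones, but are neither listed nor needed, are in the scene too. Leave any pink, purple or yellow look-alike of the cork_scoop alone.

How it is judged:
By the outcome, as a careful person would: the job done as asked, in the order asked, and still so for the second after the job is handed in, with the robot touching nothing.
It also fails if it takes over 56 s, if anything falls off the work surface, if the arm or the gripper's body presses on something with over 40 N, if the wrist force passes 120 N, or if a joint passes its speed limit or range.

## Working session

There is one attempt and no reset: what is moved stays moved. The work goes in short steps, Python scripts to look and compute and a tool call to move; the robot and the scene stay as the last step left them, time stands still between calls to the robot, and variables do not carry over. Pictures are saved under pics/ and viewed, and the job is handed in when it is done.

Besides the shell and the picture viewer there is one more tool, called as name(argument=value, ...) on one line, values as JSON. play_rows: Moves the arm, as the interface text tells. Its arguments: {"type":"object","properties":{"motion":{"type":"array","items":{"type":"number"}},"newtons":{"type":"number"}},"required":["motion"]}

```bash
mkdir -p pics; cat > h.py <<'E'
from cell import *
import numpy as np, cv2
from scipy.spatial.transform import Rotation as R
def pix2w(cam,u,v,d):
    p=camera_params(cam); x=(u-p["cx"])/p["fx"]; y=(v-p["cy"])/p["fy"]
    x0,y0=x,y
    for _ in range(20):
        s=1+p["k1"]*(x*x+y*y); x,y=x0/s,y0/s
    T=np.array(p["T"]); return (T@np.array([x*d,y*d,d,1]))[:3]
def c2w(cam,a): 
    return (np.array(camera_params(cam)["T"])@np.append(a,1))[:3]
def w2pix(cam,w):
    p=camera_params(cam); c=np.linalg.inv(np.array(p["T"]))@np.append(w,1)
    x,y=c[0]/c[2],c[1]/c[2]; s=1+p["k1"]*(x*x+y*y)
    return p["fx"]*x*s+p["cx"],p["fy"]*y*s+p["cy"],c[2]
E
python3 - <<'E'
from h import *
np.set_printoptions(precision=1,suppress=True)
s=read_state();print(s)
for c in ["top","side"]:
    im,d=camera(c); cv2.imwrite(f"pics/{c}0.png",im); np.save(f"{c}0.npy",d)
    p=camera_params(c);print(c,p)
    for n in ["cork_scoop","cork_bin","cork_1"]:
        for r in place_of(c,n): print(c,n,r["conf"],c2w(c,r["at"]),w2pix(c,c2w(c,r["at"])))
print(read_state()["clock"])
E
```

```text
{'clock': 0.0, 'joints': array([ 1.1,  0.3,  1.5,  0. ,  1.3, -0.1]), 'qd': array([-0.,  0., -0., -0., -0., -0.]), 'effort': array([  0. , -53.2, -35.3,   0.1,   0. ,  -0. ]), 'eef_pos': array([225.1, 501.5, 204.9]), 'eef_rot': array([ 3.1,  1.6, -2.1]), 'wrist_force': array([-0.1, -0.8, -0.1]), 'moment': array([-0., -0.,  0.]), 'finger_gap': 94.01461600160769}
top {'fx': 389.38536232114086, 'fy': 389.38536232114086, 'cx': 319.0543897008565, 'cy': 197.2175514612891, 'k1': -0.014394057453122673, 'T': array([[   0. ,   -1. ,    0.1,  359.5],
       [  -1. ,   -0. ,    0. , -227.5],
       [  -0. ,   -0.1,   -1. , 1164.2],
       [   0. ,    0. ,    0. ,    1. ]])}
top cork_scoop 0.92 [ 529.6 -642.     3.4] (np.float64(457.76553933357206), np.float64(190.5506597644513), np.float64(1171.7999999999997))
top cork_scoop 0.78 [ 423.4 -286.3    0.1] (np.float64(339.8508796819921), np.float64(225.51551286879248), np.float64(1162.5999999999995))
top cork_scoop 0.66 [429.1 -99.8   1.7] (np.float64(277.3919621235852), np.float64(223.37378613801656), np.float64(1162.3999999999999))
top cork_scoop 
[... 955 characters left out ...]
 0. ,     1. ]])}
side cork_scoop 0.87 [ 521.6 -642.3    1.3] (np.float64(405.3721630783599), np.float64(259.97130498108197), np.float64(1405.6999999999998))
side cork_scoop 0.69 [427.2 -98.9   2.7] (np.float64(276.77776780500477), np.float64(207.23919696027534), np.float64(1780.5999999999997))
side cork_scoop 0.66 [588.1 -99.7   0.6] (np.float64(315.5519272815063), np.float64(199.02217312524476), np.float64(1864.0999999999997))
side cork_scoop 0.64 [ 424.3 -284.     4.1] (np.float64(304.8207437769407), np.float64(224.31940332501472), np.float64(1634.1))
side cork_bin 0.62 [528.6 172.5   3.5] (np.float64(265.16601064408775), np.float64(181.68942676680962), np.float64(2044.7999999999997))
0.4
```

View pics/top0.png

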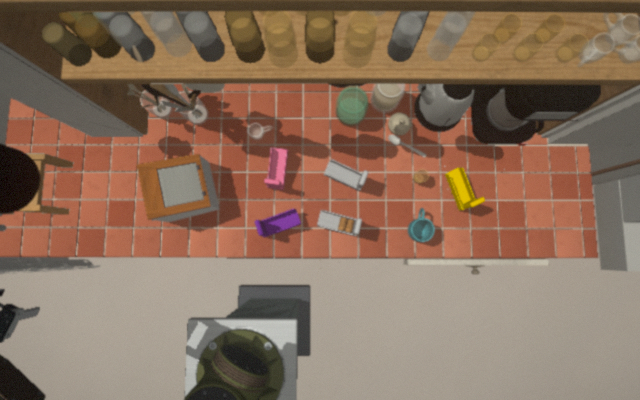

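View pics/side0.png

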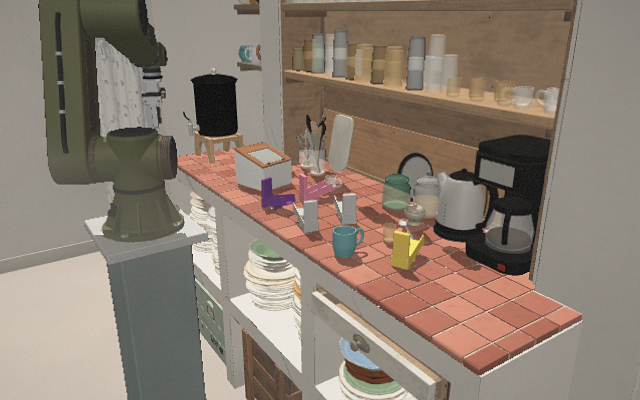

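```bash
python3 - <<'E'
import cv2
im=cv2.imread("pics/top0.png");cv2.imwrite("pics/c1.png",cv2.resize(im[120:300,240:500],None,fx=3,fy=3,interpolation=cv2.INTER_CUBIC))
cv2.imwrite("pics/c2.png",cv2.resize(im[130:250,120:240],None,fx=5,fy=5,interpolation=cv2.INTER_CUBIC))
E
```

```text
(no output)
```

View pics/c1.png

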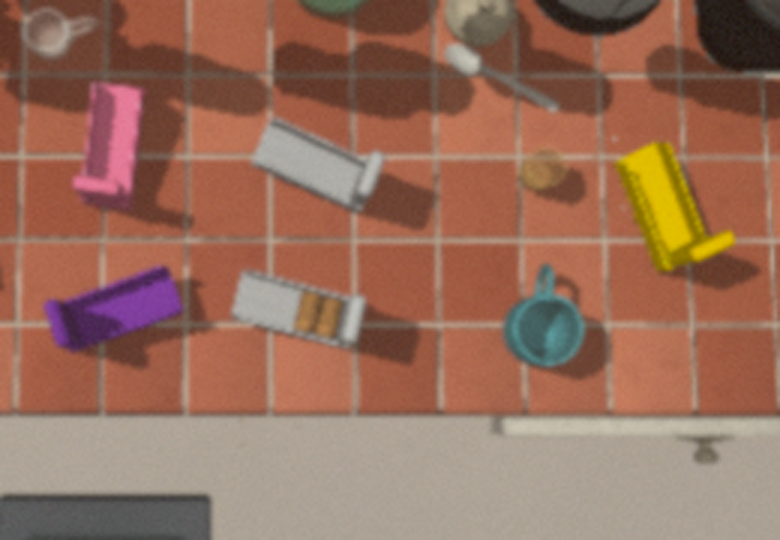

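View pics/c2.png

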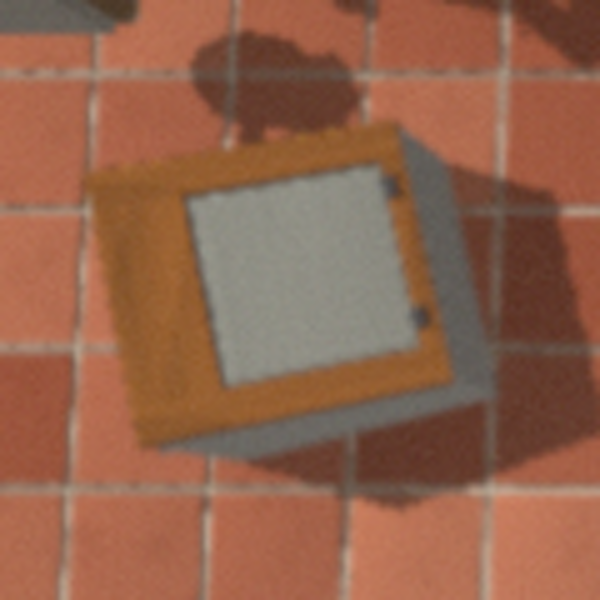

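Candidates for cork_scoop, top view: grey with two corks at (340,222), grey empty at (345,174), purple (279,222), pink (276,167), yellow (463,190). By the description I choose the grey one at (340,222). The crop shows the two corks by its grip plate, grip to the right and lip to the left. The bin is at (180,188) with its hinge studs on the right (-y) side.

```bash
python3 - <<'E'
from h import *
np.set_printoptions(precision=1,suppress=True)
im,d=camera("top")
def cloud(m):
    vs,us=np.nonzero(m&(d>0)); return np.array([pix2w("top",u,v,d[v,u]) for u,v in zip(us,vs)])
for n,q in [("cork_scoop",(340,222)),("cork_bin",(180,188))]:
    for r in masks_of("top",n):
        m=r["region"]; vs,us=np.nonzero(m); print(n,r["conf"],us.mean(),vs.mean(),m.sum())
        if np.hypot(us.mean()-q[0],vs.mean()-q[1])>15: continue
        P=cloud(m); np.save(n+".npy",P); print(P.min(0),P.max(0))
        if n=="cork_scoop":
            Q=P[P[:,2]>6];r_=cv2.minAreaRect(Q[:,:2].astype(np.float32)); print("rect",r_)
            G=P[P[:,2]>75]; print("grip",len(G),G.mean(0),cv2.minAreaRect(G[:,:2].astype(np.float32)))
        else:
            Q=P[P[:,2]>90]; print(cv2.minAreaRect(Q[:,:2].astype(np.float32)))
            A=np.c_[Q[:,:2],np.ones(len(Q))]; 
            co=np.linalg.lstsq(A,Q[:,2],rcond=None)[0]
            for _ in range(5):
                e=abs(A@co-Q[:,2])<6; co=np.linalg.lstsq(A[e],Q[e,2],rcond=None)[0]
            print("plane",co,np.degrees(np.arctan(np.hypot(*co[:2]))),"dir",np.degrees(np.arctan2(co[1],co[0])), e.mean())
# bin corners with known heights
p=camera_params("top")
def ray_at_z(u,v,z):
    lo=pix2w("top",u,v,0.);a=pix2w("top",u,v,1000.)
    t=(z-lo[2])/(a[2]-lo[2]); return lo+t*(a-lo)
for nm,(cu,cv),z in [("hiL-top",(92,175),142),("hi-bot",(142,447),142),("lo-top",(398,123),99),("lo-bot",(452,383),99)]:
    print(nm,ray_at_z(120+cu/5-.4,130+cv/5-.4,z))
for nm,(cu,cv),z in [("plate top up",(378,152),100)]: pass
print("grip corners (crop1)")
for (cu,cv) in [(352,297),(366,299),(355,347),(341,343)]: print(ray_at_z(240+cu/3,120+cv/3,100))
for (cu,cv) in [(244,271),(232,318)]: print("lip",ray_at_z(240+cu/3,120+cv/3,58))
E
```

```text
cork_scoop 0.97 276.8595166163142 169.16767371601208 662
cork_scoop 0.88 460.97080291970804 189.02676399026765 822
cork_scoop 0.78 277.92926490984746 223.31622746185852 721
cork_scoop 0.74 338.02768166089965 222.24740484429066 578
[ 394.4 -353.3   -6.8] [ 469.8 -221.   104.1]
rect ((429.1842346191406, -280.8252258300781), (117.05994415283203, 48.018829345703125), 76.17047119140625)
grip 88 [ 416.4 -330.    97. ] ((416.3549499511719, -330.7333679199219), (13.862408638000488, 42.770668029785156), 77.4397964477539)
cork_bin 0.66 177.32043945983062 188.1160448615244 4369Traceback (most recent call last):
  File "<stdin>", line 10, in <module>
  File "<stdin>", line 5, in cloud
  File "h.py", line 5, in pix2w
    p=camera_params(cam); x=(u-p["cx"])/p["fx"]; y=(v-p["cy"])/p["fy"]
ValueError: time passes only in moves, steps and waits
```

```bash
python3 - <<'E'
s=open('h.py').read()
s=s.replace("def pix2w","_c={}\n_cp=camera_params\ndef camera_params(n):\n    if n not in _c: _c[n]=_cp(n)\n    return _c[n]\ndef pix2w",1)
open('h.py','w').write(s)
E
python3 - <<'E'
from h import *
np.set_printoptions(precision=1,suppress=True)
im,d=camera("top"); cv2.imwrite("pics/top1.png",im); np.save("top1.npy",d)
def cloud(m):
    vs,us=np.nonzero(m&(d>0)); return np.array([pix2w("top",u,v,d[v,u]) for u,v in zip(us,vs)])
for r in masks_of("top","cork_bin"):
        m=r["region"]; vs,us=np.nonzero(m); print(r["conf"],us.mean(),vs.mean(),m.sum())
        P=cloud(m)
        Q=P[P[:,2]>90]; print(cv2.minAreaRect(Q[:,:2].astype(np.float32)))
        A=np.c_[Q[:,:2],np.ones(len(Q))]; 
        co=np.linalg.lstsq(A,Q[:,2],rcond=None)[0]
        for _ in range(5):
                e=abs(A@co-Q[:,2])<6; co=np.linalg.lstsq(A[e],Q[e,2],rcond=None)[0]
        print("plane",co,np.degrees(np.arctan(np.hypot(*co[:2]))),"dir",np.degrees(np.arctan2(co[1],co[0])), e.mean())
def ray_at_z(u,v,z):
    lo=pix2w("top",u,v,0.);a=pix2w("top",u,v,1000.)
    t=(z-lo[2])/(a[2]-lo[2]); return lo+t*(a-lo)
for nm,(cu,cv),z in [("hiL-top",(92,175),142),("hi-bot",(142,447),142),("lo-top",(398,123),99),("lo-bot",(452,383),99)]:
    print(nm,ray_at_z(120+cu/5-.4,130+cv/5-.4,z))
print("grip corners (crop1)")
for (cu,cv) in [(352,297),(366,299),(355,347),(341,343)]: print(ray_at_z(240+cu/3,120+cv/3,100))
for (cu,cv) in [(244,271),(232,318)]: print("lip",ray_at_z(240+cu/3,120+cv/3,58))
E
```

```text
0.75 342.59 223.95 100
((0.0, 0.0), (0.0, 0.0), 0.0)
plane [0. 0. 0.] 0.0 dir 0.0 nan
0.63 177.24512534818942 188.1357938718663 4308
((523.5084838867188, 171.57452392578125), (155.6082763671875, 162.51673889160156), 13.94952392578125)
plane [ -0.1   0.3 111.2] 15.233232941866182 dir 104.83943153812315 0.9736842105263158
hiL-top [577.1 262.6 142. ]
hi-bot [430.9 226.8 142. ]
lo-top [616.3 112.3  99. ]
lo-bot [469.9  76.2  99. ]
grip corners (crop1)
[ 435.9 -329.1  100. ]
[ 434.1 -341.9  100. ]
[ 390.5 -331.5  100. ]
[ 394.1 -318.8  100. ]
lip [ 463.3 -230.7   58. ]
lip [ 418.7 -219.5   58. ]<stdin>:14: RuntimeWarning: Mean of empty slice.
  ret = ret.dtype.type(ret / rcount)
```

```bash
cat >> h.py <<'E'
def Y(a): a=np.radians(a); return np.array([np.cos(a),np.sin(a),0])
def scoopR(yawdir,pitch,sgn=1):
    """tool rot for scoop whose y axis has heading yawdir(deg), tipped lip-down pitch(deg); tool z = sgn*scoop y"""
    y=Y(yawdir); x=np.array([y[1],-y[0],0]); z=np.array([0,0,1.])
    M=R.from_rotvec(-np.radians(pitch)*x).as_matrix()
    tx=M@(-z); tz=sgn*(M@y); ty=np.cross(tz,tx)
    return np.c_[tx,ty,tz]
def cur():
    s=read_state(); return np.array(s["eef_pos"]),R.from_euler("xyz",s["eef_rot"]).as_matrix(),s
def delta(Rt,pt):
    p,M,s=cur(); return R.from_matrix(M.T@Rt).as_rotvec(), M.T@(np.array(pt)-p)/1000
E
python3 - <<'E'
from h import *
np.set_printoptions(precision=4,suppress=True)
p,M,s=cur(); print(M,s["clock"])
q=s["joints"]
A=(R.from_euler("z",q[0])*R.from_euler("y",q[1]+q[2]-np.pi/2)*R.from_euler("x",q[3])*R.from_euler("y",q[4])).as_matrix()
print(A.T@M)
for sg in (1,-1):
    print(sg,*delta(scoopR(76.3,0,sg),[414.7,-330.5,200]))
E
```

```text
[[-0.     -0.9123  0.4094]
 [ 0.      0.4094  0.9123]
 [-1.      0.     -0.    ]] 0.65
[[ 1.     -0.     -0.    ]
 [ 0.      0.9978  0.0665]
 [ 0.     -0.0665  0.9978]]
1 [-0.1827 -0.     -0.    ] [ 0.0054 -0.5137 -0.6817]
-1 [ 2.9589 -0.      0.    ] [ 0.0054 -0.5137 -0.6817]
```

```bash
python3 - <<'E'
from h import *
np.set_printoptions(precision=2,suppress=True)
def wr(Rt,q1,q23):
    B=(R.from_euler("z",q1)*R.from_euler("y",q23-np.pi/2)).as_matrix()
    e=R.from_matrix(B.T@Rt).as_euler("XYX"); 
    e2=np.array([e[0]-np.pi*np.sign(e[0]),-e[1],e[2]-np.pi*np.sign(e[2])]); return e,e2
for sg in (1,-1):
  for nm,h,pi_,q1 in [("grasp",76.3,0,-.67),("level",104.5,0,.2),("t10",104.5,10,.3),("t50",104.5,50,.45)]:
    for q23 in (1.5,2.0): print(sg,nm,q23,*wr(scoopR(h,pi_,sg),q1,q23))
E
```

```text
1 grasp 1.5 [-0.    1.64 -2.  ] [ 3.14 -1.64  1.14]
1 grasp 2.0 [ 0.    1.14 -2.  ] [ 0.   -1.14  1.14]
1 level 1.5 [-0.    1.64 -1.62] [ 3.14 -1.64  1.52]
1 level 2.0 [ 0.    1.14 -1.62] [-3.14 -1.14  1.52]
1 t10 1.5 [-0.17  1.65 -1.54] [ 2.97 -1.65  1.6 ]
1 t10 2.0 [-0.19  1.16 -1.45] [ 2.95 -1.16  1.7 ]
1 t50 1.5 [-0.87  1.77 -1.5 ] [ 2.27 -1.77  1.64]
1 t50 2.0 [-0.86  1.44 -1.12] [ 2.28 -1.44  2.02]
-1 grasp 1.5 [0.   1.64 1.14] [ 0.   -1.64 -2.  ]
-1 grasp 2.0 [0.   1.14 1.14] [-3.14 -1.14 -2.  ]
-1 level 1.5 [-0.    1.64  1.52] [ 3.14 -1.64 -1.62]
-1 level 2.0 [0.   1.14 1.52] [-3.14 -1.14 -1.62]
-1 t10 1.5 [-0.17  1.65  1.6 ] [ 2.97 -1.65 -1.54]
-1 t10 2.0 [-0.19  1.16  1.7 ] [ 2.95 -1.16 -1.45]
-1 t50 1.5 [-0.87  1.77  1.64] [ 2.27 -1.77 -1.5 ]
-1 t50 2.0 [-0.86  1.44  2.02] [ 2.28 -1.44 -1.12]
```

play_rows(motion=[-0.009,0,0,0,-0.0257,-0.034,-1,-0.009,0,0,0,-0.0257,-0.034,-1,-0.009,0,0,0,-0.0257,-0.034,-1,-0.009,0,0,0,-0.0257,-0.034,-1,-0.009,0,0,0,-0.0257,-0.034,-1,-0.009,0,0,0,-0.0257,-0.034,-1,-0.009,0,0,0,-0.0257,-0.034,-1,-0.009,0,0,0,-0.0257,-0.034,-1,-0.009,0,0,0,-0.0257,-0.034,-1,-0.009,0,0,0,-0.0257,-0.034,-1,-0.009,0,0,0,-0.0257,-0.034,-1,-0.009,0,0,0,-0.0257,-0.034,-1,-0.009,0,0,0,-0.0257,-0.034,-1,-0.009,0,0,0,-0.0257,-0.034,-1,-0.009,0,0,0,-0.0257,-0.034,-1,-0.009,0,0,0,-0.0257,-0.034,-1,-0.009,0,0,0,-0.0257,-0.034,-1,-0.009,0,0,0,-0.0257,-0.034,-1], newtons=40)

```text
clock: 2.45
eef_pos: [460.8, -255.6, 208.0]
eef_rot: [-1.37, 1.561, -0.047]
wrist_force: [-0.0, 0.7, 0.1]
finger_gap: 93.9
```

```bash
python3 - <<'E'
from h import *
np.set_printoptions(precision=4,suppress=True)
p,M,s=cur(); print(p,s["joints"],s["clock"])
print(*delta(scoopR(76.3,0,1),[414.7,-330.5,150]))
E
```

```text
[ 460.842  -255.6318  208.0476] [-0.5786  0.241   1.5895  0.0054  1.3022 -1.9032] 2.45
[-0.0085  0.002   0.01  ] [ 0.0576  0.027  -0.084 ]
```

play_rows(motion=[-0.004,0.001,0.005,0.01,0.013,-0.04,-1,-0.004,0.001,0.005,0.02,0.013,-0.04,-1,0,0,0,0.02,0,-0.003,-1,0,0,0,0,0,0,-1])

```text
clock: 2.85
eef_pos: [414.5, -337.4, 155.3]
eef_rot: [2.91, 1.571, -2.045]
wrist_force: [0.9, 0.5, 0.1]
finger_gap: 93.8
```

```bash
python3 - <<'E'
from h import *
np.set_printoptions(precision=4,suppress=True)
p,M,s=cur(); print(p,s["joints"],s["clock"])
print(*delta(scoopR(76.3,0,1),[414.7,-330.5,58]))
im,d=camera("top"); cv2.imwrite("pics/g1.png",cv2.resize(im[150:290,280:420],None,fx=4,fy=4))
im,d=camera("side"); cv2.imwrite("pics/g2.png",cv2.resize(im[120:280,220:420],None,fx=4,fy=4)[:600])
E
```

```text
[ 414.4692 -337.3901  155.2561] [-0.7517  0.3121  1.6263 -0.0003  1.2031 -2.0799] 2.85
[-0.0033 -0.0002 -0.0001] [0.0973 0.0014 0.0068]
```

View pics/g2.png

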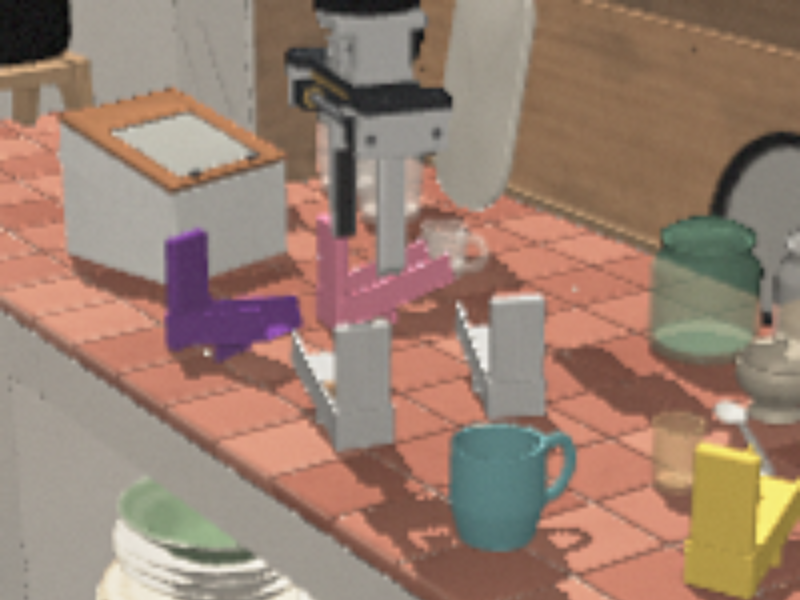

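The side view shows the fingers straddling the grey scoop's plate (crop (360,380)), with its corks just visible behind. The neighbours are clear. I'll descend and grip.

play_rows(motion=[-0.003,0,0,0.015,0.001,0.006,-1,0,0,0,0.02,0,0,-1,0,0,0,0.02,0,0,-1,0,0,0,0.02,0,0,-1,0,0,0,0.015,0,0,-1,0,0,0,0.007,0,0,-1,0,0,0,0,0,0,-1])

```text
clock: 3.65
eef_pos: [424.3, -329.2, 68.4]
eef_rot: [-2.059, 1.551, -0.717]
wrist_force: [0.2, -0.2, 0.5]
finger_gap: 94.2
```

```bash
python3 - <<'E'
from h import *
np.set_printoptions(precision=4,suppress=True)
p,M,s=cur(); print(p,s["clock"])
print(*delta(scoopR(76.3,0,1),[414.7,-330.5,58]))
E
```

```text
[ 424.2673 -329.1738   68.4105] 3.65
[ 0.0099 -0.009   0.0171] [ 0.0103  0.0092 -0.0034]
```

play_rows(motion=[0.01,-0.009,0.017,0.006,0.0092,-0.003,-1,0,0,0,0,0,0,-1])

```text
clock: 3.85
eef_pos: [415.1, -330.2, 63.9]
eef_rot: [-2.045, 1.57, -0.713]
wrist_force: [-0.3, 0.9, -0.3]
finger_gap: 93.9
```

```bash
python3 - <<'E'
from h import *
np.set_printoptions(precision=4,suppress=True)
p,M,s=cur(); print(p,s["clock"])
print(*delta(scoopR(76.3,0,1),[414.7,-330.5,58]))
E
```

```text
[ 415.0701 -330.2077   63.9187] 3.85
[ 0.0003 -0.0005  0.0011] [ 0.0059  0.0003 -0.0004]
```

play_rows(motion=[0,0,0.001,0.005,0,0,-1,0,0,0,0,0,0,1,0,0,0,0,0,0,1,0,0,0,0,0,0,1,0,0,0,0,0,0,1,0,0,0,0,0,0,1,0,0,0,0,0,0,1,0,0,0,0,0,0,1,0,0,0,0,0,0,1,0,0,0,0,0,0,1], newtons=45)

```text
clock: 4.85
eef_pos: [415.6, -330.9, 60.2]
eef_rot: [-2.232, 1.568, -0.901]
wrist_force: [0.2, 0.6, -0.2]
finger_gap: 25.2
```

```bash
python3 - <<'E'
from h import *
np.set_printoptions(precision=4,suppress=True)
p,M,s=cur(); print(p,s["clock"],s["finger_gap"],s["wrist_force"])
print(*delta(scoopR(76.3,0,1),[414.7,-330.5,58]))
im,d=camera("top"); cv2.imwrite("pics/g3.png",cv2.resize(im[150:290,280:420],None,fx=4,fy=4))
im,d=camera("side"); cv2.imwrite("pics/g4.png",cv2.resize(im[150:270,240:390],None,fx=5,fy=5))
E
```

```text
[ 415.5632 -330.927    60.1677] 4.85 25.167253542754494 [ 0.1961  0.5699 -0.2271]
[-0.0003 -0.0017  0.0022] [0.0022 0.0009 0.0002]
```

View pics/g4.png

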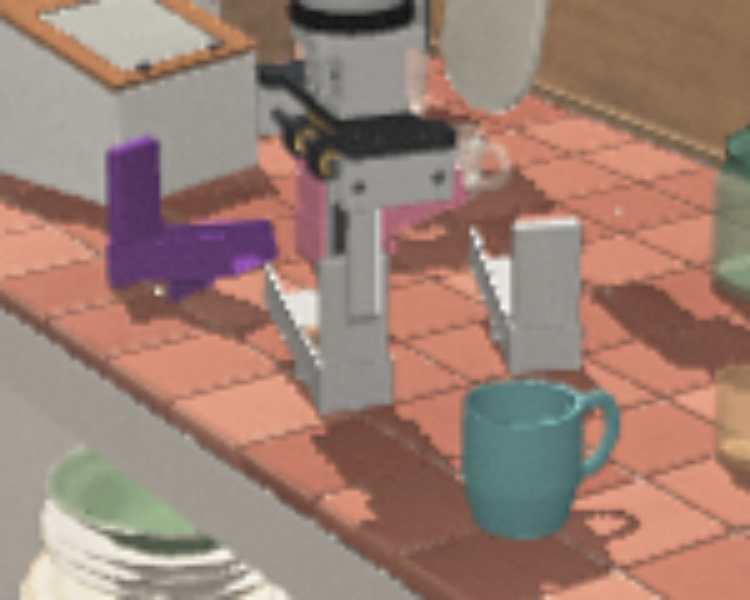

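View pics/g3.png

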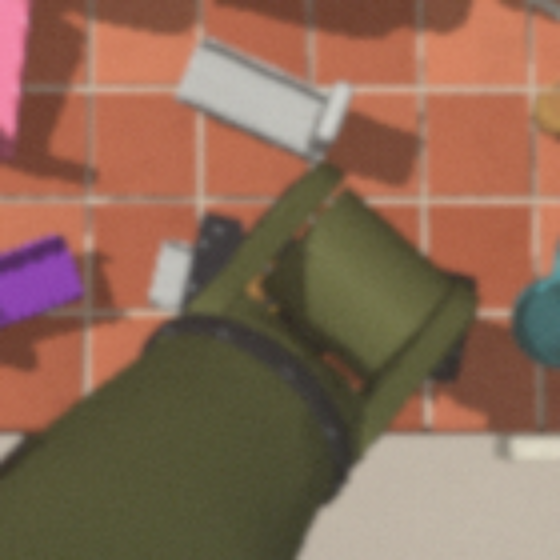

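The near finger (crop (362,270)) is alongside the plate and still closing (gap 25 mm). I'll finish the close.

play_rows(motion=[0,0,0,0,0,0,1,0,0,0,0,0,0,1,0,0,0,0,0,0,1,0,0,0,0,0,0,1,0,0,0,0,0,0,1])

```text
clock: 5.45
eef_pos: [415.6, -330.9, 60.2]
eef_rot: [-2.221, 1.568, -0.89]
wrist_force: [-0.2, -0.6, 0.1]
finger_gap: 14.1
```

```bash
python3 - <<'E'
from h import *
np.set_printoptions(precision=4,suppress=True)
p,M,s=cur(); print(p,s["clock"],s["finger_gap"],s["wrist_force"])
print(M)
E
```

```text
[ 415.5563 -330.9304   60.1624] 5.45 14.073387247819824 [-0.2163 -0.5923  0.1408]
[[ 0.0018 -0.9715  0.2371]
 [-0.0022  0.2371  0.9715]
 [-1.     -0.0022 -0.0017]]
```

play_rows(motion=[0,0,0,-0.005,0,0,1,0,0,0,-0.01,0,0,1,0,0,0,-0.015,0,0,1,0,0,0,-0.02,0,0,1,0,0,0,-0.02,0,0,1,0,0,0,-0.02,0,0,1,0,0,0,-0.02,0,0,1,0,0,0,-0.02,0,0,1,0,0,0,-0.015,0,0,1,0,0,0,-0.01,0,0,1,0,0,0,0,0,0,1])

```text
clock: 6.55
eef_pos: [414.5, -329.8, 227.8]
eef_rot: [-2.232, 1.566, -0.9]
wrist_force: [-0.9, 0.1, -1.6]
finger_gap: 13.8
```

```bash
cat >> h.py <<'E'
BIN=np.array([524.5,171.,0]); BH=104.5
def binpt(x,y,z): return BIN+x*Y(BH-90)+y*Y(BH)+np.array([0,0,z])
LIP=np.array([24.,0,110.])
def lipT(y,z,pitch,x=0): 
    Rt=scoopR(BH,pitch); return Rt, binpt(x,y,z)-Rt@LIP
def lipnow():
    p,M,s=cur(); w=p+M@LIP-BIN; t=M@np.array([0,0,1.])
    return np.array([w@Y(BH-90),w@Y(BH),w[2]]), -np.degrees(np.arcsin(t[2])), np.degrees(np.arctan2(t[1],t[0]))
E
python3 - <<'E'
from h import *
np.set_printoptions(precision=4,suppress=True)
p,M,s=cur(); print(p,s["clock"],s["finger_gap"],s["wrist_force"],s["joints"])
Rt,pt=lipT(-80,190,0); print(pt); print(*delta(Rt,pt)); print(lipnow())
im,d=camera("top"); cv2.imwrite("pics/l1.png",cv2.resize(im[150:290,280:420],None,fx=4,fy=4))
im,d=camera("side"); cv2.imwrite("pics/l2.png",cv2.resize(im[120:270,240:390],None,fx=4,fy=4))
E
```

```text
[ 414.4904 -329.8373  227.7763] 6.55 13.807832334853384 [-0.8736  0.0938 -1.633 ] [-0.7409  0.235   1.5506 -0.0007  1.3516 -2.0725]
[572.0722 -12.9481 214.    ]
[-0.4922 -0.0036  0.0028] [ 0.0131 -0.078   0.3452]
(array([-179.8813, -360.4961,  203.4715]), np.float64(0.1588609281653089), np.float64(76.30031026955852))
```

View pics/l2.png

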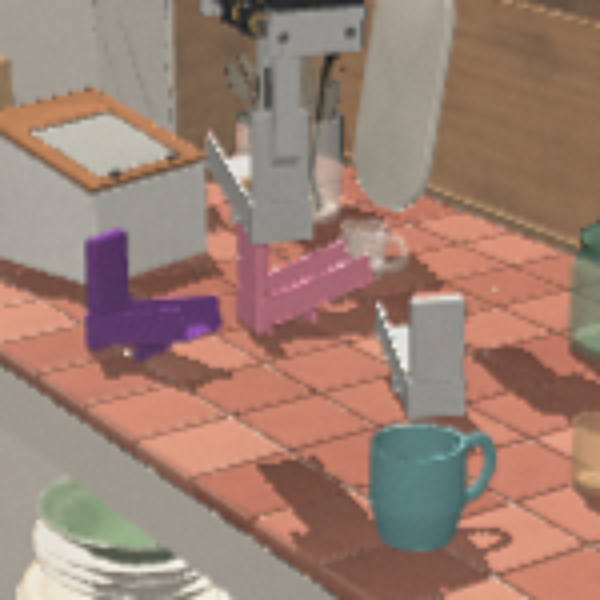

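play_rows(motion=[-0.008,0,0,0,-0.0027,0.0054,1,-0.017,0,0,0,-0.0055,0.0107,1,-0.0277,0,0,0.0007,-0.009,0.018,1,-0.0277,0,0,0.0007,-0.009,0.018,1,-0.0277,0,0,0.0007,-0.009,0.018,1,-0.0277,0,0,0.0007,-0.009,0.018,1,-0.0277,0,0,0.0007,-0.009,0.018,1,-0.0277,0,0,0.0007,-0.009,0.018,1,-0.0277,0,0,0.0007,-0.009,0.018,1,-0.0277,0,0,0.0007,-0.009,0.018,1,-0.0277,0,0,0.0007,-0.009,0.018,1,-0.0277,0,0,0.0007,-0.009,0.018,1,-0.0277,0,0,0.0007,-0.009,0.018,1,-0.0277,0,0,0.0007,-0.009,0.018,1,-0.0277,0,0,0.0007,-0.009,0.018,1,-0.0277,0,0,0.0007,-0.009,0.018,1,-0.0277,0,0,0.0007,-0.009,0.018,1,-0.02,0,0,0.0007,-0.006,0.013,1,-0.012,0,0,0,-0.004,0.007,1,0,0,0,0,0,0,1])

```text
clock: 8.65
eef_pos: [572.5, 3.2, 200.7]
eef_rot: [0.913, 1.55, 2.76]
wrist_force: [0.1, -0.4, -1.8]
finger_gap: 13.7
```

```bash
python3 - <<'E'
from h import *
np.set_printoptions(precision=4,suppress=True)
p,M,s=cur(); print(p,s["clock"],s["finger_gap"],s["wrist_force"],s["joints"])
print(lipnow())
for a in [(-80,190,0),(-45,135,10)]:
    Rt,pt=lipT(*a); print(pt); print(*delta(Rt,pt))
E
```

```text
[572.4876   3.1941 200.7423] 8.65 13.703725768991234 [ 0.0941 -0.4186 -1.8341] [-0.0615  0.3654  1.4454  0.0067  1.3505 -1.9096]
(array([  1.5556, -64.2181, 178.1404]), np.float64(-0.72557972493319), np.float64(105.79616717640737))
[572.0722 -12.9481 214.    ]
[ 0.0227  0.0125 -0.0165] [-0.0134  0.005  -0.0153]
[561.847   26.5898 177.7367]
[ 0.0241  0.187  -0.0145] [0.0234 0.0035 0.0251]
```

play_rows(motion=[0.012,0.04,-0.008,0.001,0.002,0.004,1,0.012,0.05,-0.007,0.004,0.002,0.006,1,0,0.05,0,0.006,0,0.006,1,0,0.047,0,0.006,0,0.005,1,0,0,0,0,0,0,1])

```text
clock: 9.15
eef_pos: [563.0, 18.5, 181.9]
eef_rot: [-3.141, 1.389, -1.323]
wrist_force: [-0.5, -1.2, -2.0]
finger_gap: 13.6
```

```bash
python3 - <<'E'
from h import *
np.set_printoptions(precision=4,suppress=True)
p,M,s=cur(); print(p,s["clock"],s["finger_gap"],s["wrist_force"],s["joints"])
print(lipnow())
for a in [(-45,135,10)]:
    Rt,pt=lipT(*a); print(pt); print(*delta(Rt,pt))
im,d=camera("top"); cv2.imwrite("pics/p1.png",cv2.resize(im[110:260,120:300],None,fx=4,fy=4)); np.save("p1.npy",d)
L,_,_=lipnow()
for x in (-24,24): print(w2pix("top",p+M@(LIP+[0,-x,0])),w2pix("side",p+M@(LIP+[0,-x,0])))
im,d=camera("side"); cv2.imwrite("pics/p2.png",cv2.resize(im[110:230,210:360],None,fx=5,fy=5))
E
```

```text
[563.0004  18.4854 181.9186] 9.15 13.581539535659541 [-0.5065 -1.2065 -2.0078] [ 0.053   0.3347  1.542  -0.1888  1.2351 -1.705 ]
(array([ -0.2705, -53.4436, 138.4422]), np.float64(10.407522480253292), np.float64(104.14701259814983))
[561.847   26.5898 177.7367]
[-0.0061 -0.0071 -0.001 ] [ 0.0026 -0.0009  0.0088]
(np.float64(192.64241428425066), np.float64(188.05354321494048), np.float64(1038.1875403508166)) (np.float64(268.0493006211378), np.float64(152.46344583821042), np.float64(1944.1593803980368))
(np.float64(189.07245136144016), np.float64(170.9048482962982), np.float64(1044.1273716490794)) (np.float64(277.225855859743), np.float64(150.06871712490144), np.float64(1977.4337547772336))
```

View pics/p1.png

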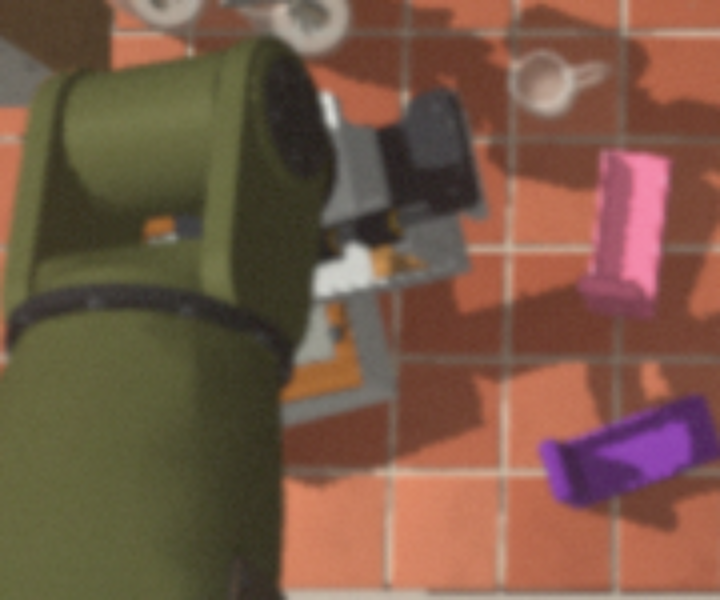

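View pics/p2.png

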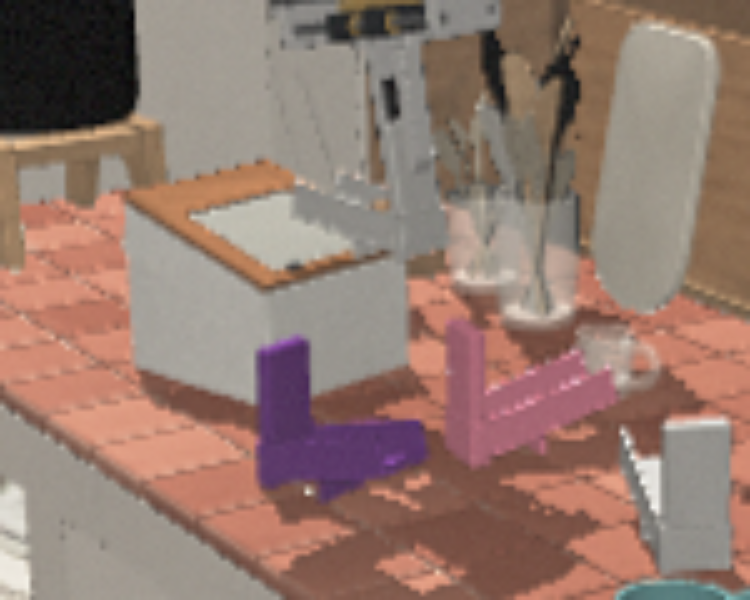

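The side view shows the lip (crop (300,200)) over the low part of the flap, matching the projection. The top view shows the corks still by the grip (crop (395,262)). I'll press the flap now.

play_rows(motion=[-0.003,-0.004,0,0.005,0,0.0045,1,-0.003,-0.003,0,0.006,0,0.0045,1,0,0,0,0.006,0,0.0045,1,0,0,0,0.006,0,0.0045,1,0,0,0,0.006,0,0.0045,1,0,0,0,0.006,0,0.0045,1,0,0,0,0.006,0,0.0045,1,0,0,0,0,0,0,1])

```text
clock: 10.05
eef_pos: [566.6, 31.8, 148.9]
eef_rot: [-3.013, 1.378, -1.198]
wrist_force: [-2.7, 4.2, 7.7]
finger_gap: 14.3
```

```bash
python3 - <<'E'
from h import *
np.set_printoptions(precision=4,suppress=True)
p,M,s=cur(); print(p,s["clock"],s["finger_gap"],s["wrist_force"],s["moment"])
print(lipnow())
for a in [(-26,87,10)]:
    Rt,pt=lipT(*a); print(pt); print(*delta(Rt,pt))
im,d=camera("side"); cv2.imwrite("pics/p3.png",cv2.resize(im[110:230,210:360],None,fx=5,fy=5))
E
```

```text
[566.5816  31.8394 148.9422] 10.05 14.258753862687252 [-2.723   4.1982  7.7261] [1.5596 0.8644 0.1717]
(array([  7.6384, -41.8418, 104.4816]), np.float64(10.955636958960817), np.float64(103.86932563232524))
[557.0898  44.9846 129.7367]
[-0.0106 -0.0168  0.0231] [0.0158 0.0065 0.0184]
```

View pics/p3.png

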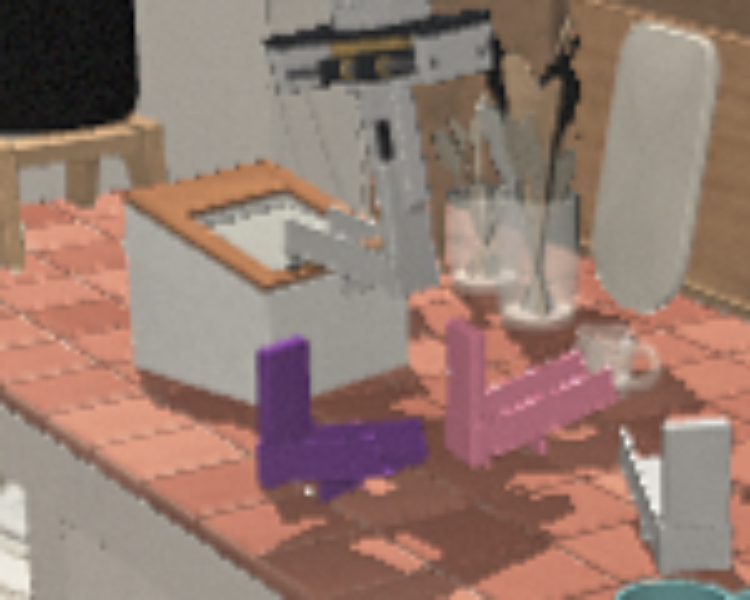

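```bash
python3 - <<'E'
from h import *
np.set_printoptions(precision=1,suppress=True)
p,M,s=cur(); print(s["finger_gap"],s["wrist_force"])
cc=lambda q:((q[0]-210)*5,(q[1]-110)*5)
for x in (-24,24):
  for nm,yz in [("lip",(64,36)),("walltop",(64-6,60)),("platebotback",(-53,0)),("platetop back",(-53,100)),("foot",(5,0))]:
    v=np.array([60-yz[1],-x,yz[0]+46.]); print(x,nm,np.array(cc(w2pix("side",p+M@v))))
E
```

```text
14.178132242114438 [-1.3 -6.3 17.7]
-24 lip [289.2 251. ]
-24 walltop [288.7 220.2]
-24 platebotback [402.7 298. ]
-24 platetop back [379.3 164.5]
-24 foot [349.6 297.3]
24 lip [334.5 237. ]
24 walltop [334.2 206.6]
24 platebotback [447.7 282.7]
24 platetop back [425.3 151.3]
24 foot [394.6 282.4]
```

play_rows(motion=[-0.005,-0.008,0.011,-0.007,0.003,0.004,1,-0.005,-0.008,0.011,-0.004,0.003,0.005,1,0,0,0,0,0,0,1])

```text
clock: 10.4
eef_pos: [557.9, 41.7, 158.9]
eef_rot: [-3.131, 1.396, -1.307]
wrist_force: [0.7, -0.0, -1.4]
finger_gap: 13.5
```

```bash
python3 - <<'E'
from h import *
np.set_printoptions(precision=4,suppress=True)
p,M,s=cur(); print(p,s["clock"],s["finger_gap"],s["wrist_force"],s["moment"],s["joints"])
print(lipnow())
for a in [(-31,111,11)]:
    Rt,pt=lipT(*a); print(pt); print(*delta(Rt,pt))
# incremental rows of schedule
sch=[(11,-31,111),(17,-31,108),(24,-31,104),(31,-30,99),(38,-28,94),(44,-26,89),(49,-25,86)]
for a,b in zip(sch,sch[1:]):
    R0,p0=lipT(a[1],a[2],a[0]);R1,p1=lipT(b[1],b[2],b[0]); print(R.from_matrix(R0.T@R1).as_rotvec(),R0.T@(p1-p0)/1000)
E
```

```text
[557.8605  41.7276 158.9252] 10.4 13.45332965180002 [ 0.6559 -0.0347 -1.4119] [ 0.1651  0.0284 -0.0056] [ 0.0921  0.3513  1.5748 -0.1855  1.1913 -1.6648]
(array([  0.0052, -29.3562, 116.1643]), np.float64(10.013348402369392), np.float64(104.48421449134881))
[558.151   40.8814 155.548 ]
[-0.0003  0.0172  0.0019] [ 0.0035 -0.0001 -0.0003]
[-0.      0.1047  0.    ] [-0.0084 -0.      0.0037]
[ 0.      0.1222 -0.    ] [-0.0094 -0.      0.0049]
[-0.      0.1222  0.    ] [-0.0091  0.      0.0067]
[0.     0.1222 0.    ] [-0.01  -0.     0.008]
[-0.      0.1047 -0.    ] [-0.0087 -0.      0.0078]
[-0.      0.0873  0.    ] [-0.008   0.      0.0053]
```

play_rows(motion=[0,0.017,0.002,0.004,0,0,1,0,0.105,0,-0.008,0,0.0037,1,0,0.122,0,-0.009,0,0.005,1,0,0.122,0,-0.009,0,0.0067,1,0,0.122,0,-0.01,0,0.008,1,0,0.105,0,-0.0087,0,0.0078,1,0,0.087,0,-0.008,0,0.0053,1])

```text
clock: 11.1
eef_pos: [545.4, 95.3, 182.4]
eef_rot: [-3.13, 0.685, -1.31]
wrist_force: [-0.7, -0.0, -0.2]
finger_gap: 13.5
```

```bash
python3 - <<'E'
from h import *
np.set_printoptions(precision=4,suppress=True)
p,M,s=cur(); print(p,s["clock"],s["finger_gap"],s["wrist_force"],s["moment"],s["joints"])
print(lipnow())
for a in [(-25,86,48)]:
    Rt,pt=lipT(*a); print(pt); print(*delta(Rt,pt))
im,d=camera("side"); cv2.imwrite("pics/p4.png",cv2.resize(im[90:210,210:360],None,fx=5,fy=5))
im,d=camera("top"); cv2.imwrite("pics/p5.png",cv2.resize(im[110:260,120:300],None,fx=4,fy=4))
E
```

```text
[545.3787  95.3477 182.4099] 11.1 13.544227184054522 [-0.6899 -0.0033 -0.2408] [ 0.4195  0.1909 -0.0548] [ 0.4811  0.4802  1.5728 -0.8686  1.427  -1.0511]
(array([  2.1318, -27.4415,  82.0539]), np.float64(50.73798080897894), np.float64(103.90446222456869))
[544.7229  92.8038 183.8051]
[-0.0064 -0.0478  0.0058] [ 0.0009  0.0013 -0.0025]
```

View pics/p4.png

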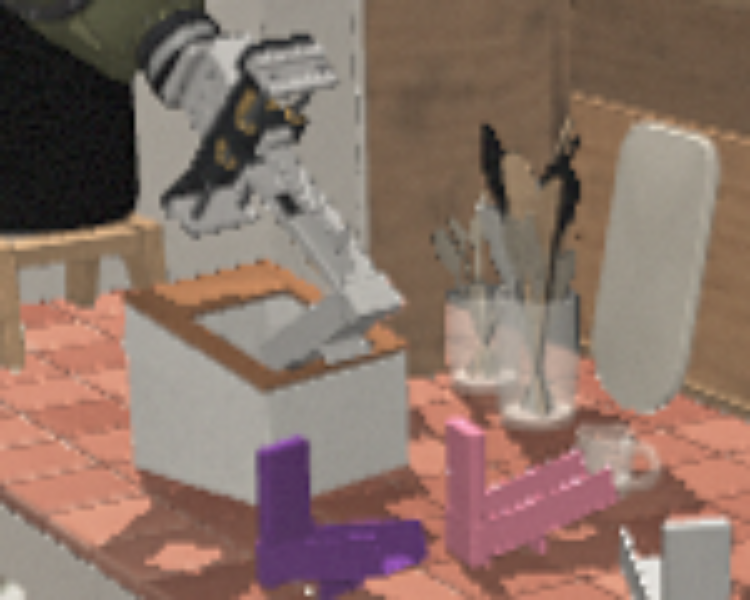

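View pics/p5.png

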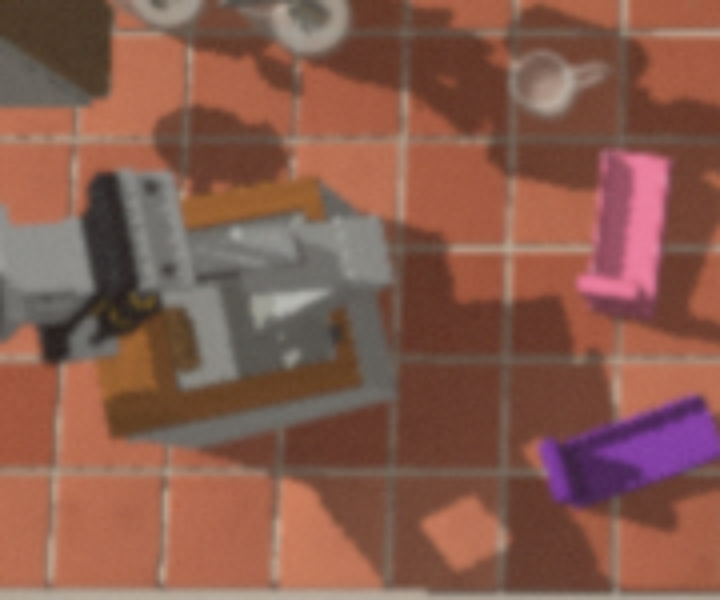

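The flap is pressed open and the scoop is steep in it (side crop (290,340)). A brownish cork-like spot shows inside the bin (top crop (182,335)). I'll hold while the corks run out.

play_rows(motion=[-0.003,-0.02,0.003,0,0.001,-0.001,1,0,0,0,0,0,0,1,0,0,0,0,0,0,1,0,0,0,0,0,0,1,0,0,0,0,0,0,1,0,0,0,0,0,0,1])

```text
clock: 11.8
eef_pos: [544.7, 93.6, 181.6]
eef_rot: [-3.138, 0.716, -1.316]
wrist_force: [-0.5, 2.0, -0.5]
finger_gap: 13.9
```

```bash
python3 - <<'E'
from h import *
np.set_printoptions(precision=4,suppress=True)
p,M,s=cur(); print(p,s["clock"],s["finger_gap"],s["wrist_force"],s["moment"])
print(lipnow())
im,d=camera("top"); cv2.imwrite("pics/p6.png",cv2.resize(im[140:230,130:230],None,fx=6,fy=6,interpolation=cv2.INTER_CUBIC)); np.save("p6.npy",d)
for n in ["cork_1"]:
    for r in masks_of("top",n):
        m=r["region"]; vs,us=np.nonzero(m); 
        z=d[m];print("top",r["conf"],us.mean(),vs.mean(),m.sum(),pix2w("top",us.mean(),vs.mean(),np.median(z[z>0])))
im,d=camera("side"); cv2.imwrite("pics/p7.png",cv2.resize(im[90:210,210:360],None,fx=5,fy=5))
for r in masks_of("side","cork_1"):
        m=r["region"]; vs,us=np.nonzero(m); print("side",r["conf"],us.mean(),vs.mean(),m.sum())
E
```

```text
[544.6953  93.5628 181.5643] 11.8 13.944059815958166 [-0.5314  1.9678 -0.4883] [ 0.8448  0.2072 -0.0398]
(array([  0.3955, -25.9776,  82.799 ]), np.float64(49.002043380410456), np.float64(104.34630454747868))
top 0.46 167.3913043478261 199.2608695652174 23 [497.9621 225.1821  23.2742]
side 0.58 260.2364505844846 166.9489904357067 1882
```

View pics/p6.png

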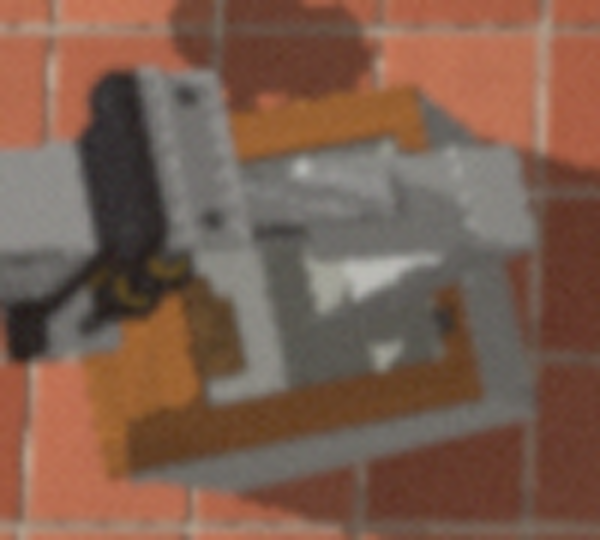

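View pics/p7.png

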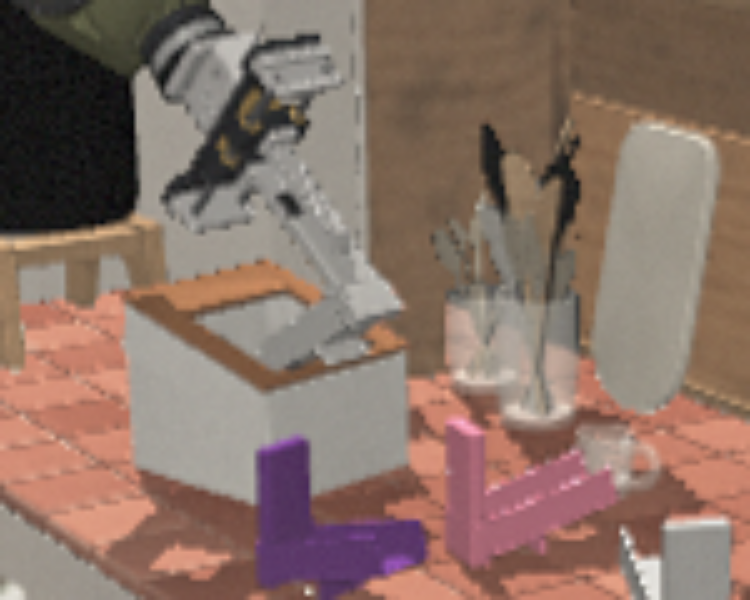

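```bash
python3 - <<'E'
from h import *
d=np.load("p6.npy")
np.set_printoptions(linewidth=200)
us=range(158,176);
print("u",list(us))
for v in range(184,208):
    print(v,[int(pix2w("top",u,v,float(d[v,u]))[2]) if d[v,u]>0 else -99 for u in us])
E
```

```text
u [158, 159, 160, 161, 162, 163, 164, 165, 166, 167, 168, 169, 170, 171, 172, 173, 174, 175]
184 [279, 279, 274, 272, 8, 4, 5, 5, 3, 3, 3, 3, 4, 4, 9, 5, 51, 55]
185 [277, 277, 273, 271, 270, 4, 4, 3, 6, 4, 6, 6, 4, 8, 4, 8, 53, 51]
186 [277, 273, 274, 273, 269, 44, 38, 7, 4, 2, 6, 4, 8, 6, 4, 4, 49, 53]
187 [274, 268, 268, 269, 46, 43, 40, 4, 0, 3, 8, 1, 2, 4, 2, 4, 52, 52]
188 [264, 262, 132, 45, 44, 41, 43, 32, 2, 3, 2, 4, 2, 3, 3, 6, 5, 50]
189 [128, 129, 126, 45, 47, 47, 39, 39, 2, 4, 1, 4, 4, 3, 0, 0, 1, 51]
190 [129, 130, 130, 46, 49, 46, 44, 35, 19, 19, 19, 1, 3, 1, 4, 6, 3, 54]
191 [130, 129, 129, 124, 48, 48, 43, 36, 23, 19, 21, 4, 4, 6, 2, 2, 7, 53]
192 [132, 128, 130, 130, 50, 44, 41, 45, 35, 21, 19, -1, 3, 9, 7, 3, 9, 50]
193 [132, 130, 128, 128, 48, 47, 45, 40, 40, 25, 19, 14, 7, 1, 6, 4, 6, 0]
194 [130, 133, 131, 132, 50, 46, 47, 43, 38, 21, 19, 11, 4, 3, 5, 5, 3, 5]
195 [133, 132, 127, 129, 49, 47, 50, 42, 40, 24, 22, 22, 3, 8, 4, 3, 1, 0]
196 [132, 129, 128, 129, 127, 46, 43, 48, 41, 41, 20, 17, 8, 2, 0, 2, 6, 4]
197 [131, 134, 130, 126, 128, 49, 49, 45, 44, 34, 21, 16, 13, 5, 2, 9, 4, 3]
198 [132, 130, 130, 131, 127, 46, 45, 41, 39, 33, 26, 17, 14, 2, 0, 5, 6, 5]
199 [131, 132, 132, 132, 130, 36, 35, 32, 25, 27, 21, 18, 19, 0, 7, 4, -3, -99]
200 [132, 133, 130, 127, 131, 22, 28, 23, 23, 25, 24, 20, 17, 2, 8, 1, 4, 4]
201 [131, 131, 131, 129, 132, 126, 27, 25, 28, 26, 24, 19, 17, 6, 4, 3, 3, 2]
202 [137, 130, 129, 130, 129, 128, 24, 24, 23, 16, 16, 12, 9, 1, 4, 5, 1, 4]
203 [134, 133, 132, 128, 130, 130, 17, 15, 14, 8, 7, 4, 0, 9, 5, 6, 2, 2]
204 [128, 136, 133, 133, 130, 126, 7, 5, 4, 2, 6, 6, 5, 3, 4, 2, 3, 5]
205 [132, 131, 130, 130, 131, 128, 9, 7, 6, 6, 3, 4, 3, 2, 4, 4, 3, 4]
206 [130, 131, 129, 131, 129, 129, 124, 5, 0, 3, 1, 4, 5, 5, 120, 124, 121, 123]
207 [131, 132, 133, 127, 130, 130, 128, 3, 6, 128, -99, 126, 129, 122, 125, 125, 123, 125]
```

The depth shows one cork on the bin floor (top ~23 mm) and the other stacked on it (top ~47 mm), so both are inside. I'll withdraw up and back.

play_rows(motion=[0,0,0,-0.0042,0,-0.0163,1,0,0,0,-0.0042,0,-0.0163,1,0,0,0,-0.0042,0,-0.0163,1,0,0,0,-0.0042,0,-0.0163,1,0,0,0,-0.0042,0,-0.0163,1,0,0,0,-0.0042,0,-0.0163,1,0,0,0,-0.0042,0,-0.0163,1,0,0,0,-0.0042,0,-0.0163,1,0,0,0,0,0,0,1])

```text
clock: 12.9
eef_pos: [559.8, 28.5, 314.9]
eef_rot: [-3.137, 0.712, -1.317]
wrist_force: [0.3, 0.3, -2.3]
finger_gap: 14.0
```

```bash
python3 - <<'E'
from h import *
np.set_printoptions(precision=4,suppress=True)
p,M,s=cur(); print(p,s["clock"],s["finger_gap"],s["wrist_force"],s["joints"])
print(lipnow())
Rt=scoopR(104.5,0); print(*delta(Rt,p+np.array([0,-60,20])))
im,d=camera("top"); cv2.imwrite("pics/w1.png",cv2.resize(im[110:260,120:300],None,fx=4,fy=4))
im,d=camera("side"); cv2.imwrite("pics/w2.png",cv2.resize(im[90:210,210:360],None,fx=5,fy=5))
E
```

```text
[559.7848  28.5202 314.875 ] 12.9 14.043863203948053 [ 0.3392  0.3454 -2.3479] [ 0.3539  0.3029  1.4803 -0.8552  1.5065 -1.3408]
(array([ -1.087 , -93.0547, 215.9314]), np.float64(49.19172219108695), np.float64(104.17705189381827))
[-0.0031 -0.8586  0.0024] [ 0.0309  0.0149 -0.0532]
```

View pics/w2.png

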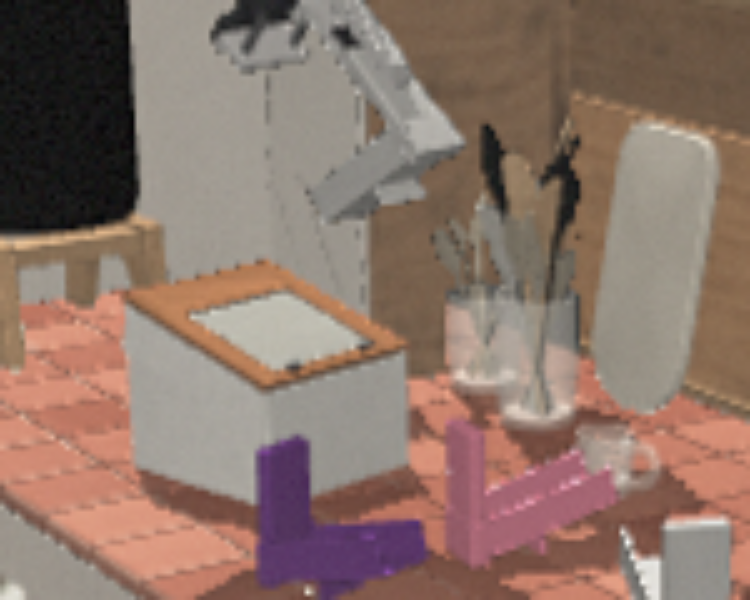

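The flap is shut again (crop (285,330)) and the scoop is clear of the bin. I'll level it.

play_rows(motion=[0,-0.06,0,0,0,0,1,0,-0.09,0,0,0,-0.005,1,0,-0.1,0,0,0,-0.008,1,0,-0.1,0,0,0,-0.008,1,0,-0.1,0,0,0,-0.008,1,0,-0.1,0,0,0,-0.008,1,0,-0.1,0,0,0,-0.008,1,0,-0.1,0,0,0,-0.008,1,0,-0.07,0,0,0,-0.004,1,0,-0.03,0,0,0,0,1,0,0,0,0,0,0,1])

```text
clock: 14.1
eef_pos: [570.1, -17.4, 326.5]
eef_rot: [0.547, 1.538, 2.375]
wrist_force: [-0.2, 0.6, -1.1]
finger_gap: 13.9
```

```bash
python3 - <<'E'
from h import *
np.set_printoptions(precision=4,suppress=True)
p,M,s=cur(); print(p,s["clock"],s["finger_gap"],s["wrist_force"],s["joints"])
print(lipnow())
N=19
Rt=scoopR(76.3,0); rv,dd=delta(Rt,[415.5,-331,190]); print(rv,dd)
K=sum(R.from_rotvec(rv/N*k).as_matrix() for k in range(N)); print(rv/N,np.linalg.solve(K,dd))
E
```

```text
[570.0548 -17.3885 326.4729] 14.1 13.881591001201857 [-0.159   0.5952 -1.1171] [-0.1044  0.305   1.239   0.0203  1.6237 -1.9323]
(array([ -3.9909, -83.1644, 305.5859]), np.float64(-1.6148572502384124), np.float64(104.7662636157784))
[ 0.497   0.0233 -0.0238] [ 0.1329  0.2271 -0.2676]
[ 0.0262  0.0012 -0.0013] [ 0.007   0.0085 -0.0166]
```

play_rows(motion=[0.0262,0.0012,-0.0013,0.007,0.0085,-0.0166,1,0.0262,0.0012,-0.0013,0.007,0.0085,-0.0166,1,0.0262,0.0012,-0.0013,0.007,0.0085,-0.0166,1,0.0262,0.0012,-0.0013,0.007,0.0085,-0.0166,1,0.0262,0.0012,-0.0013,0.007,0.0085,-0.0166,1,0.0262,0.0012,-0.0013,0.007,0.0085,-0.0166,1,0.0262,0.0012,-0.0013,0.007,0.0085,-0.0166,1,0.0262,0.0012,-0.0013,0.007,0.0085,-0.0166,1,0.0262,0.0012,-0.0013,0.007,0.0085,-0.0166,1,0.0262,0.0012,-0.0013,0.007,0.0085,-0.0166,1,0.0262,0.0012,-0.0013,0.007,0.0085,-0.0166,1,0.0262,0.0012,-0.0013,0.007,0.0085,-0.0166,1,0.0262,0.0012,-0.0013,0.007,0.0085,-0.0166,1,0.0262,0.0012,-0.0013,0.007,0.0085,-0.0166,1,0.0262,0.0012,-0.0013,0.007,0.0085,-0.0166,1,0.0262,0.0012,-0.0013,0.007,0.0085,-0.0166,1,0.0262,0.0012,-0.0013,0.007,0.0085,-0.0166,1,0.0262,0.0012,-0.0013,0.007,0.0085,-0.0166,1,0.0262,0.0012,-0.0013,0.007,0.0085,-0.0166,1,0,0,0,0,0,0,1])

```text
clock: 16.1
eef_pos: [397.0, -340.3, 176.2]
eef_rot: [2.374, 1.548, -2.598]
wrist_force: [0.0, 0.1, -0.9]
finger_gap: 13.6
```

```bash
python3 - <<'E'
from h import *
np.set_printoptions(precision=4,suppress=True)
p,M,s=cur(); print(p,s["clock"],s["finger_gap"],s["wrist_force"],s["joints"])
Rt=scoopR(76.3,0); print(*delta(Rt,[415.5,-331,140])); print(p+M@[60,0,46])
im,d=camera("side"); cv2.imwrite("pics/w4.png",cv2.resize(im[120:270,240:390],None,fx=4,fy=4))
E
```

```text
[ 396.9704 -340.3174  176.2448] 16.1 13.58850392563655 [ 0.0271  0.0537 -0.9153] [-0.7676  0.2701  1.6294 -0.0228  1.2478 -2.0714]
[-0.0206 -0.0159 -0.0157] [ 0.0358 -0.0161  0.0143]
[ 407.6277 -296.5568  115.5206]
```

View pics/w4.png

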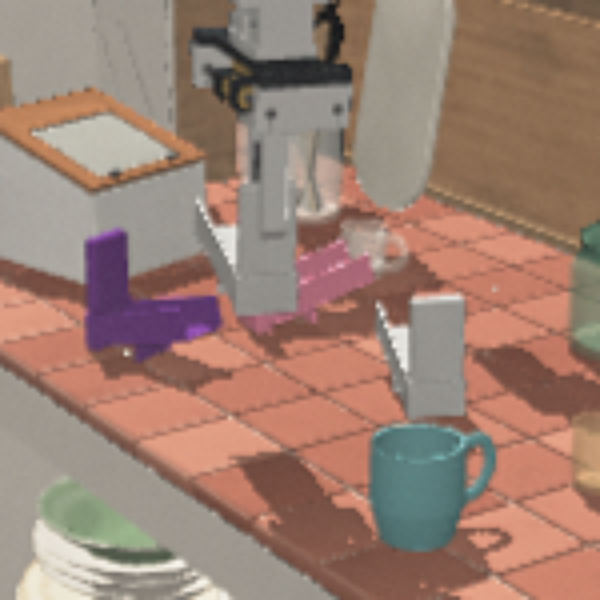

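play_rows(motion=[-0.01,-0.008,-0.008,0.012,-0.008,0.007,1,-0.01,-0.008,-0.008,0.012,-0.008,0.007,1,0,0,0,0.012,0,0,1,0,0,0,0,0,0,1])

```text
clock: 16.55
eef_pos: [419.5, -327.2, 137.0]
eef_rot: [-0.946, 1.568, 0.392]
wrist_force: [-0.1, 0.1, -1.0]
finger_gap: 14.0
```

```bash
python3 - <<'E'
from h import *
np.set_printoptions(precision=4,suppress=True)
Rt=scoopR(76.3,0); print(*delta(Rt,[415.5,-331,62]))
E
```

```text
[0.0065 0.0015 0.0021] [ 0.075   0.0032 -0.0047]
```

play_rows(motion=[0.006,0.001,0.002,0.008,0.002,-0.004,1,0,0,0,0.013,0,0,1,0,0,0,0.013,0,0,1,0,0,0,0.013,0,0,1,0,0,0,0.01,0,0,1,0,0,0,0.007,0,0,1,0,0,0,0.004,0,0,1,0,0,0,0,0,0,1])

```text
clock: 17.35
eef_pos: [416.1, -330.6, 62.1]
eef_rot: [1.04, 1.569, 2.372]
wrist_force: [0.3, -0.7, -0.8]
finger_gap: 13.9
```

```bash
python3 - <<'E'
from h import *
np.set_printoptions(precision=4,suppress=True)
p,M,s=cur(); print(p,s["clock"],s["finger_gap"],s["wrist_force"])
Rt=scoopR(76.3,0); print(*delta(Rt,[415.5,-331,60.5]))
E
```

```text
[ 416.118  -330.5894   62.1449] 17.35 13.886622987575944 [ 0.3398 -0.6572 -0.8416]
[ 0.0003  0.0008 -0.0014] [ 0.0016  0.0005 -0.0005]
```

play_rows(motion=[0,0,0,0.0015,0,0,1,0,0,0,0.001,0,0,1])

```text
clock: 17.55
eef_pos: [416.4, -330.9, 60.1]
eef_rot: [0.96, 1.57, 2.292]
wrist_force: [-0.1, 0.9, -1.5]
finger_gap: 14.2
```

play_rows(motion=[0,0,0,0.001,0,0,1,0,0,0,0.001,0,0,1])

```text
clock: 17.75
eef_pos: [416.8, -331.1, 59.7]
eef_rot: [-1.895, 1.57, -0.563]
wrist_force: [-5.3, 5.7, 15.0]
finger_gap: 13.8
```

```bash
python3 - <<'E'
from h import *
np.set_printoptions(precision=4,suppress=True)
p,M,s=cur(); print(p,s["clock"],s["finger_gap"],s["wrist_force"])
im,d=camera("side"); cv2.imwrite("pics/s1.png",cv2.resize(im[150:270,240:390],None,fx=5,fy=5))
E
```

```text
[ 416.7831 -331.0944   59.6628] 17.75 13.761844991101608 [-5.3048  5.6692 14.9749]
```

View pics/s1.png

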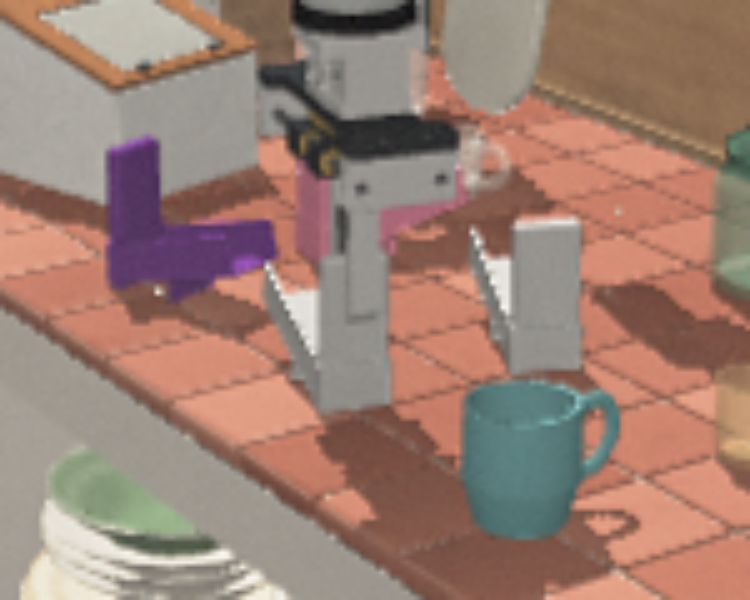

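The scoop is on the worktop at its old spot (crop (345,350)), with 15 N of contact force. I'll ease off and open.

play_rows(motion=[0,0,0,-0.0005,0,0,0.6,0,0,0,0,0,0,0,0,0,0,0,0,0,-0.5,0,0,0,0,0,0,-1,0,0,0,0,0,0,-1,0,0,0,0,0,0,-1,0,0,0,0,0,0,-1,0,0,0,0,0,0,-1,0,0,0,0,0,0,-1,0,0,0,0,0,0,-1,0,0,0,0,0,0,-1,0,0,0,0,0,0,-1])

```text
clock: 19.0
eef_pos: [417.3, -331.5, 61.1]
eef_rot: [-2.005, 1.568, -0.673]
wrist_force: [-0.3, -0.0, 0.4]
finger_gap: 94.0
```

play_rows(motion=[0,0,0,-0.01,0,0,-1,0,0,0,-0.02,0,0,-1,0,0,0,-0.03,0,0,-1,0,0,0,-0.03,0,0,-1,0,0,0,-0.03,0,0,-1,0,0,0,-0.03,0,0,-1,0,0,0,-0.03,0,0,-1,0,0,0,0,0.03,0,-1,0,0,0,0,0.03,0,-1,0,0,0,0,0.03,0,-1,0,0,0,0,0,0,-1])

```text
clock: 20.1
eef_pos: [326.2, -308.3, 256.2]
eef_rot: [-2.127, 1.562, -0.794]
wrist_force: [-0.3, -0.7, -0.2]
finger_gap: 94.0
```

```bash
python3 - <<'E'
from h import *
np.set_printoptions(precision=4,suppress=True)
p,M,s=cur(); print(p,s["clock"],s["finger_gap"],s["wrist_force"])
im,d=camera("side"); cv2.imwrite("pics/s2.png",cv2.resize(im[140:260,220:370],None,fx=5,fy=5))
im,d=camera("top"); cv2.imwrite("pics/s3.png",im)
for r in place_of("top","cork_scoop"): print(r["conf"],c2w("top",r["at"]))
for r in place_of("top","cork_1"): print("cork",r["conf"],c2w("top",r["at"]))
E
```

```text
[ 326.2448 -308.2986  256.1574] 20.1 93.96871291892833 [-0.2898 -0.7165 -0.2184]
0.73 [584.5644 -98.1116  -5.3694]
0.7 [ 529.4672 -644.0274    1.4228]
0.67 [ 422.6926 -285.893    -0.2501]
0.57 [ 430.849  -103.3635    0.0456]
cork 0.39 [ 422.1597 -286.8976    0.7876]
```

View pics/s2.png

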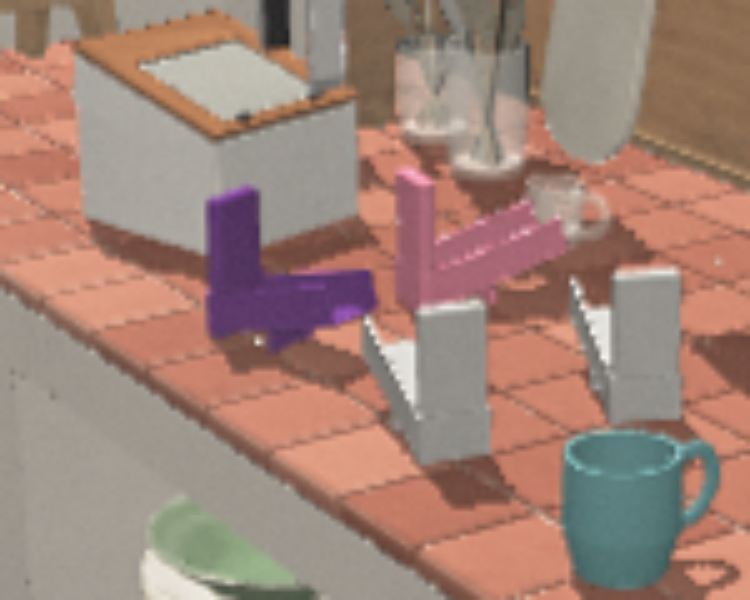

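View pics/s3.png

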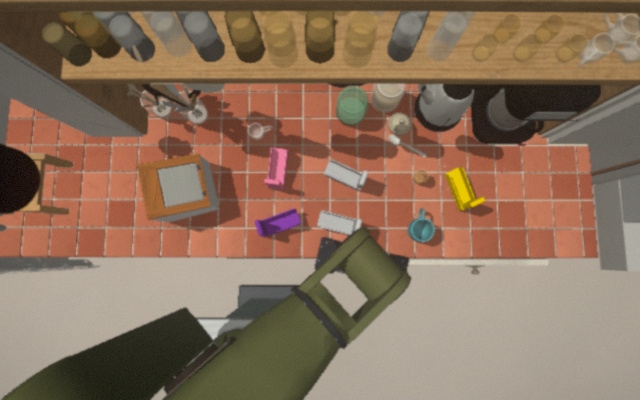

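The scoop stands upright and empty at (340,222). The bin flap is shut and the gripper is clear. I'm handing the job in.

```bash
python3 -c "
from cell import *
print(sign_off())"
```

```text
the job is handed in; nothing more can be done
None
```

Both corks are in the bin, and the emptied scoop is standing upright back at its starting place, about 0.46 m from the bin. The gripper is open and well clear. The job was handed in at about 20 s of the 56 s allowed.

- **Tipping:** I gripped the grey scoop holding the corks by its plate, held the flap open with the lip and tipped it to about 49°. I kept the lip there until the top camera's depth showed both corks inside, one on the bin floor with the other resting on it.
- **First press:** At 10° tip the scoop's underside seems to have met the bin's low rim, with up to about 18 N at the wrist. I backed off and pressed the flap while tipping instead. The scoop did not slip in the grip.
- **Last checks:** The flap shut itself, and the final pictures show the scoop empty and upright with nothing else moved.
- **One disagreement:** In the last picture the network reported a cork at the scoop's position with low confidence (0.39). It put it at worktop height, and the picture shows an empty trough, so I took it as a false report.

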